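# Nudge the vial carrier onto the shaker's locating pins

### The job

Push the vial carrier (the thick white plate holding six blue-capped vials) across the bench shaker until its two holes drop over the shaker's two upright pins and it sits flat and fully home on the dark deck. Just push it along: do not lift it, and keep the fingers off the vials. Leave the bottle, the jar and the beaker beside the shaker where they stand.

Things in the scene. Friction and masses are not known exactly. Their poses are not given: they have to be found in the camera images.
- shaker: Fixed low bench shaker, 210 (x) x 300 (y) mm; origin at the centre of its underside on the work surface, z up, yaw within 0.4 rad of 0. In its frame: dark deck at z = 50 mm; the top's part with y below -40 mm is a bright aluminium parking ledge at z = 58 mm, ending in an 8 mm step down to the deck. Two steel pins stand on the deck
- fence (a point): Middle of the inner face, at the top, of the straight aluminium fence along the shaker's whole +x side: shaker frame (81, 0, 72) mm. The face is flat, faces -x and runs along the shaker's y
- home (a point): Where the carrier's origin lies when it is seated, at equal yaw: shaker frame (15, 44, 50) mm. There the carrier is 1 mm clear of the fence and 4 mm clear of the ledge's step, so a carrier kept flush along the fence and pushed in the shaker's +y drops when it gets there. A thin bright line across the deck at y = 124 mm marks where its +y edge then lies
- pin_near (a point): Middle of the top of the pin nearer the robot, shaker frame (-15, 54, 58) mm. Pins are 12 mm thick, stand 8 mm above the deck, level with the ledge, and have bevelled tops
- pin_far (a point): Middle of the top of the pin farther from the robot, nearer the fence, shaker frame (45, 54, 58) mm
- carrier: Loose white plastic plate 130 (x) x 160 (y) x 16 (z) mm, 0.38 to 0.58 kg with its vials; origin at the centre of its underside, axes along its edges. It starts level, its -y part on the ledge and its middle on the pin tops, 42 to 66 mm short of home in the shaker's y, 10 to 20 mm short in x, turned up to 0.1 rad. Slides with a few newtons of friction
- hole_near (a point): Lower mouth of the round through hole at (-30, 10, 0) mm in the carrier's frame; goes over pin_near. Holes are 16 mm wide: 2 mm of play all round the pin
- hole_far (a point): Lower mouth of the like hole at (30, 10, 0) mm in the carrier's frame; goes over pin_far
- vials: Six capped glass vials, 23 mm thick, fixed in the carrier in two rows at y = -45 and +45 mm, x = -36, 0, 36 mm of its frame, standing 29 mm above the plate's top; origin at the centre of the plate's top. Not to be touched
- beaker: Bystander: loose clear beaker, 66 mm wide, 85 mm tall, on the work surface beside the shaker; origin at the centre of its underside
- reagent: Bystander: loose black jar, 56 mm wide, 100 mm tall, beside the shaker; origin at the centre of its underside
- flask: Bystander: loose amber bottle, 54 mm wide, 110 mm tall, beside the shaker; origin at the centre of its underside
Things that resemble listed ones, but are neither listed nor needed, are in the scene too. Of the things like the carrier, leave any that is pink, purple or yellow; of the rest the larger one is meant.

How it is judged (in metres and radians):
At the end, for the whole second after the job is handed in: Both holes are over their pins (within 3.5 mm), the carrier's underside lies on the deck (within 1.5 mm, tilted less than 0.02 rad) at rest, and the beaker, jar and bottle stand within 20 mm of where they were (horizontal distance between hole_near and pin_near below 0.0035 m and horizontal distance between hole_far and pin_far below 0.0035 m and z of carrier in the frame of shaker below 0.0515 m and angle between carrier's own z axis and vertical below 0.02 rad and linear speed of carrier below 0.01 m/s and distance of each of beaker, reagent, flask from where it was at the start of the episode below 0.02 m); the robot touches nothing.
It fails at once if the carrier was lifted (more than 12 mm above the ledge) (z of carrier in the frame of shaker above 0.07 m).
It fails at once if the carrier was tipped up (angle between carrier's own z axis and vertical above 0.3 rad).
It fails at once if the vials were gripped or pushed by the fingers (contact force between the fingers and vials above 1 N).
It fails at once if a bystander was knocked away (distance of any of beaker, reagent, flask from where it was at the start of the episode above 0.03 m).
It also fails if it takes over 45 s, if anything falls off the work surface, if the arm or the gripper's body presses on something with over 40 N, if the wrist force passes 120 N, or if a joint passes its speed limit or range.

### The arm

A 7-joint arm with a two-finger parallel gripper is mounted at the origin on the work surface. World frame = base frame: x ahead of the robot, y to its left, z up, the work surface at z = 0. Lengths are in m, angles in degrees, forces in N, time in s.
With the tool pointing down it reaches from about 0.4 to 0.9 m from the base axis. Payload 5.5 kg.
Tool frame: the origin (TCP) lies midway between the tips of the shut fingers; the grasp point (between the pads) lies 19 mm behind it (manip.hold_point_z is the z of the grasp point in the tool frame, in m); z points along the fingers, y is the line along which they close (so a half turn about z gives the same grasp; the last joint's range is limited). The gripper opens to 85 mm and grips with 20 to 120 N. Pads are 22 mm wide; open, the fingers measure 114 mm over their backs; the gripper's body (76 mm by 85 mm) begins 54 mm behind the grasp point. The pads swing forward as they close: fully open they stand 13 mm farther back than shut.
Start: joints at [84.236, 28.699, -24.465, 88.831, 12.651, 65.22, -12.049], TCP at [0.231, -0.607, 0.231] pointing down, gripper open.
Joint ranges: [-164.97, 164.97], [-17.58, 116.51], [-87.97, 89.64], [11.32, 138.91], [-80.73, 260.73], [10.89, 115.49], [-147.41, 147.41]. Speed limits (degrees/s): [147.25, 147.25, 180, 180, 180, 180, 180].

### API

Orientations are given as a 3x3 rotation matrix whose columns are the frame's x, y, z axes.
In Python, from cell import monitor, viewer, ticket, manip gives the robot as it stands.
- The arm moves only by the tool apply_moves, never from a script. Its argument "moves" is a list of rows, each a list of 7 numbers: the shift along the tool's x, y, z in mm, then the turn, a rotation vector about the tool's x, y, z in degrees, then the closure, from 0 (fully open) to 1 (shut). A call has exactly 5 rows; each row shifts and turns the commanded pose from where the row before left it, along the tool's axes as they then stand; what a row does not reach is not made up. A row lasts 1/8 s, in which the tool goes at most 62.5 mm and 10.7 degrees, less where a joint would pass 70% of its speed; a pose out of reach is approached as far as the arm can. A call with a gripper value outside its range is refused whole. The fingers move at their own pace and stop on an object; "newtons" is the grip in N (left out, the last holds). Time passes only in rows, so rows that do not move let the fingers close, or fill a call up. It gives the time, the measured TCP pose, the force, the opening and the grip force at its end, in the units of the state.
- monitor.get_state(): the state, without advancing time (a new reading comes with each control period).
- viewer.grab_frame(name): name is "scene" or "top" or "wrist"; returns the picture (384x512x3 uint8, red, green, blue); there is no depth.
- viewer.get_calibration(name): a dict with "fx", "fy", "cx", "cy" (pixels), "pose" (4x4, takes a point from camera to world coordinates); the wrist camera has in their place "mount" (4x4, takes a point from camera to tool coordinates, whose origin is the TCP and whose axes are the flange's). Camera axes: x right, y down, z forward; pixel columns grow to the right and rows downward; lengths in m; the calibration is good to about 2 mm. A picture is of the moment at which its call begins: read the wrist's pose just before it. get_calibration takes no time and is no camera call.
- ticket.finish_job(): hands the job in; it is judged then, once.
The state is a dict: "t": time; "joint_positions": joint angles; "joint_velocities": joint speeds; "tau": joint torques, N m; "ee_pos": TCP position; "ee_rot": TCP orientation; "contact_force": force on the tool from outside, world axes, zero at the start; "wrist_torque": the same for the moment, N m; "finger_gap": opening from 0.0 (shut) to 1.0 (fully open); "grip_force": force on a finger pad.
Only numpy, scipy, OpenCV 4.12 (cv2) and the standard library are available. Lean on these libraries where they do the work, as an engineer would, in place of code of your own. Each camera call takes 0.05 s, during which the arm holds its last target. There are 200 camera calls.

## Working session

There is one attempt and no reset: what is moved stays moved. The work goes in short steps, Python scripts to look and compute and a tool call to move; the robot and the scene stay as the last step left them, time stands still between calls to the robot, and variables do not carry over. Pictures are saved under pics/ and viewed, at most 10 in all, crops included, and the job is handed in when it is done.

Besides the shell and the picture viewer there is one more tool, called by a JSON object that holds its "fn" and its "kwargs". apply_moves: Moves the arm, as the interface text tells. Its arguments: {"type":"object","properties":{"moves":{"type":"array"},"newtons":{"type":"number"}},"required":["moves"]}

```bash
mkdir -p pics
cat > h.py <<'E'
import numpy as np, cv2
from cell import monitor, viewer, ticket, manip
def ray(c,uv,z):
    P=np.array(c['pose']);d=P[:3,:3]@np.array([(uv[0]-c['cx'])/c['fx'],(uv[1]-c['cy'])/c['fy'],1]);o=P[:3,3]
    return o+d*(z-o[2])/d[2]
def proj(c,p):
    P=np.array(c['pose']);q=P[:3,:3].T@(np.array(p)-P[:3,3]);return np.array([c['fx']*q[0]/q[2]+c['cx'],c['fy']*q[1]/q[2]+c['cy']])
E
python3 - <<'E'
from h import *
np.set_printoptions(precision=4,suppress=True)
for n in['scene','top']:
    im=viewer.grab_frame(n);cv2.imwrite(f'pics/{n}0.png',cv2.resize(im[:,:,::-1],(800,600),interpolation=cv2.INTER_CUBIC));cv2.imwrite(f'raw_{n}.png',im[:,:,::-1])
    c=viewer.get_calibration(n);print(n,c)
s=monitor.get_state();print(s['t'],s['ee_pos'],s['ee_rot'],s['contact_force'])
E
```

```text
scene {'fx': 494.9880667106468, 'fy': 494.9880667106468, 'cx': 246.123434196736, 'cy': 200.4415407028971, 'pose': array([[ 0.7192,  0.4248, -0.5498,  1.2509],
       [ 0.6945, -0.4638,  0.5501, -0.7055],
       [-0.0213, -0.7774, -0.6286,  0.9145],
       [ 0.    ,  0.    ,  0.    ,  1.    ]])}
top {'fx': 346.852903244933, 'fy': 346.852903244933, 'cx': 249.5126565939886, 'cy': 186.61482658344798, 'pose': array([[-0.0179, -0.9824,  0.1858,  0.3585],
       [-0.9995,  0.013 , -0.0272,  0.0228],
       [ 0.0243, -0.1862, -0.9822,  0.9721],
       [ 0.    ,  0.    ,  0.    ,  1.    ]])}
0.1 [ 0.231  -0.6069  0.2304] [[ 0.9345  0.3559 -0.0005]
 [ 0.3559 -0.9345  0.0016]
 [ 0.0001 -0.0017 -1.    ]] [0.6845 0.8452 0.1197]
```

View pics/top0.png

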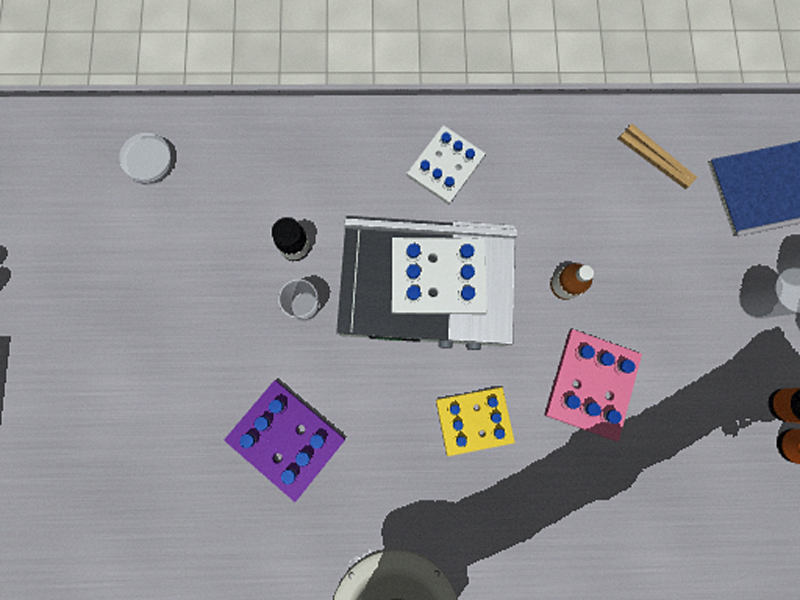

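View pics/scene0.png

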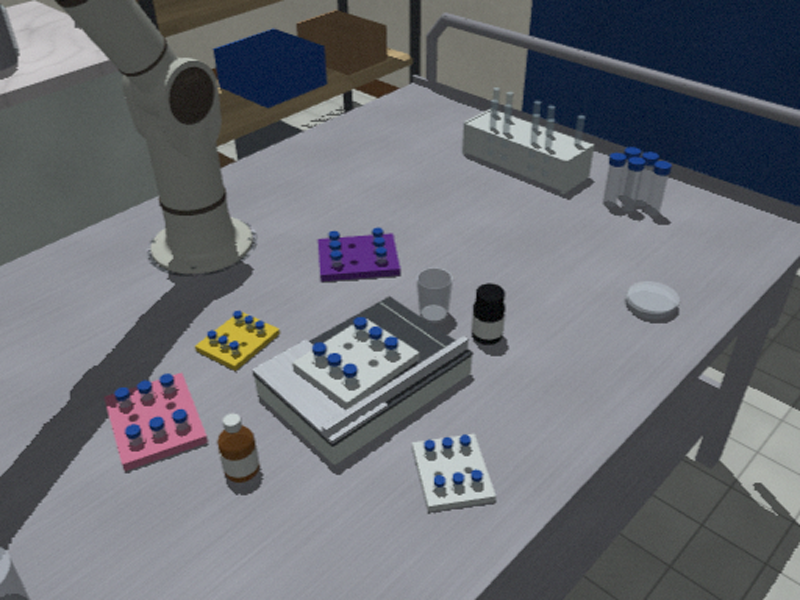

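Candidates that look like the carrier in the top view are white at (440,275) on the shaker, a smaller white one at (447,163) on the bench, and purple (285,440), yellow (475,420) and pink (595,380). The white one on the shaker is the larger non-excluded one and it rests on the ledge, so it fits. I'll confirm it in an enlarged crop.

Run:
```python
import cv2
im=cv2.imread('raw_top.png')[134:228,208:340]
cv2.imwrite('pics/crop1.png',cv2.resize(im,None,fx=6,fy=6,interpolation=cv2.INTER_CUBIC))
```

```text
(no output)
```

View pics/crop1.png

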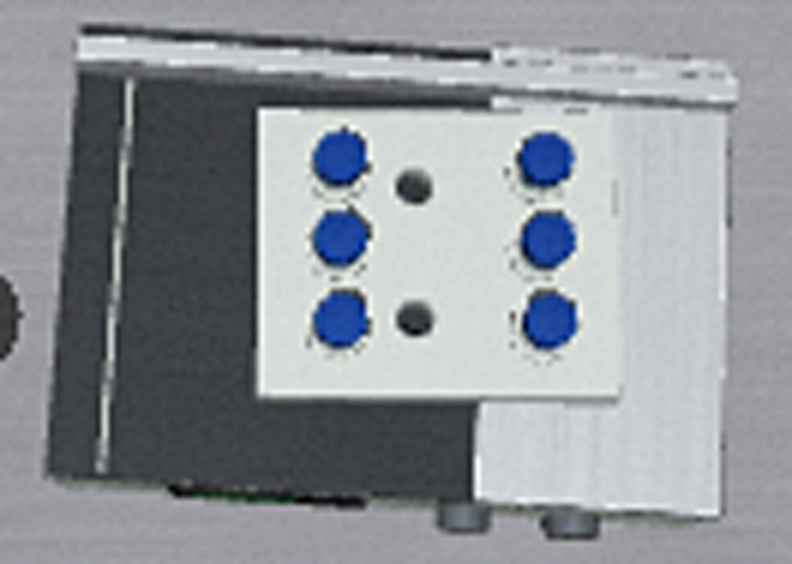

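The crop confirms the carrier: a white plate with corners at (258,108), (612,110), (620,398) and (258,396), and holes at (414,186) and (414,318). It sits on the ledge and pins. Next I'll fit the poses.

```bash
cat >> h.py <<'E'
def fit(pix,model):  # model points (m) with world z, rigid 2D fit
    c=viewer.get_calibration('top')
    W=np.array([ray(c,np.array(p)/6+[208-.42,134-.42],m[2])[:2] for p,m in zip(pix,model)]);M=np.array(model)[:,:2]
    a,b=M-M.mean(0),W-W.mean(0);th=np.arctan2((a[:,0]*b[:,1]-a[:,1]*b[:,0]).sum(),(a*b).sum())
    R=np.array([[np.cos(th),-np.sin(th)],[np.sin(th),np.cos(th)]]);t=W.mean(0)-R@M.mean(0)
    return t,th,(W-(M@R.T+t))*1000
E
python3 - <<'E'
from h import *
np.set_printoptions(precision=4,suppress=True)
mm=lambda L:[[v/1000 for v in p] for p in L]
ts,th,r=fit([(720,517),(48,478),(474,498),(727,104)],mm([(-105,-150,58),(-105,150,50),(-105,-40,58),(81,-150,58)]));print('shaker',ts,np.degrees(th),r)
tc,tch,r=fit([(258,108),(612,109),(620,398),(258,396),(414,186),(414,318)],mm([(65,80,74),(65,-80,74),(-65,-80,74),(-65,80,74),(30,10,74),(-30,10,74)]));print('carrier',tc,np.degrees(tch),r)
c=viewer.get_calibration('top')
R=np.array([[np.cos(th),-np.sin(th)],[np.sin(th),np.cos(th)]])
l=[ray(c,np.array(p)/6+[207.58,133.58],.05)[:2] for p in [(130,82),(102,470)]];print('line',[(R.T@(x-ts))*1000 for x in l])
f=[ray(c,np.array(p)/6+[207.58,133.58],.072)[:2] for p in [(80,62),(735,98)]];print('fence',[(R.T@(x-ts))*1000 for x in f])
print('carrier in shaker',R.T@(tc-ts)*1000,np.degrees(tch-th))
for n,p,z in[('bottle',(586,273),.11),('jar',(289,235),.1),('beaker',(300,299),.0)]: print(n,ray(c,np.array(p)*.64,z))
m=np.array(viewer.get_calibration('wrist')['mount']);print(m,viewer.get_calibration('wrist')['fx'])
E
```

```text
shaker [ 0.5565 -0.0669] -4.031013542238672 [[-1.8967  1.2857]
 [-0.3157 -1.2443]
 [ 0.4478  0.1939]
 [ 1.7646 -0.2354]]
carrier [ 0.5575 -0.0848] -1.0792671153955073 [[ 0.1497 -0.6081]
 [ 0.9985  0.0612]
 [-0.3674  0.6941]
 [-0.2446 -0.6529]
 [-0.3394 -0.1527]
 [-0.1967  0.6584]]
line [array([ 79.2995, 124.0386]), array([-100.3506,  125.0887])]
fence [array([ 80.539, 145.905]), array([  81.424 , -150.2589])]
carrier in shaker [  2.2903 -17.8082] 2.951746426843165
bottle [ 0.5484 -0.3244  0.11  ]
jar [0.6215 0.1647 0.1   ]
beaker [ 0.5308  0.1592 -0.    ]
[[ 0.0012 -0.9642 -0.2651  0.0658]
 [ 1.      0.0012  0.0001  0.0008]
 [ 0.0002 -0.2651  0.9642 -0.1418]
 [ 0.      0.      0.      1.    ]] 302.85716193094163
```

{"fn": "apply_moves", "kwargs": {"moves": [[32,-45,0,0,0,5,0],[32,-45,0,0,0,5,0],[32,-45,0,0,0,5,0],[32,-45,0,0,0,5,0],[32,-45,0,0,0,5,0]]}}

```text
t: 0.72
ee_pos: [0.3454, -0.3565, 0.2312]
ee_rot: [[0.997, -0.076, -0.0], [-0.076, -0.997, -0.0], [-0.0, 0.0, -1.0]]
contact_force: [1.0, -0.4, 0.8]
finger_gap: 0.996
grip_force: 0.0
```

```bash
cat >> h.py <<'E'
TS=np.array([.5565,-.0669]);TH=np.radians(-4.0)
def S2W(x,y): return TS+np.array([[np.cos(TH),-np.sin(TH)],[np.sin(TH),np.cos(TH)]])@[x/1e3,y/1e3]
def go(x,y,z,yaw): # yaw of tool x rel. shaker x, deg; prints shift in tool axes as it stands (mm) and z-turn needed
    s=monitor.get_state();R=np.array(s['ee_rot']);t=np.array([*S2W(x,y),z])
    ang=np.degrees(np.arctan2(R[1,0],R[0,0])-TH)
    Rs=np.array([[np.cos(TH),-np.sin(TH)],[np.sin(TH),np.cos(TH)]])
    print('t',s['t'],'shift',(R.T@(t-s['ee_pos'])*1000).round(1),'turn',round(((ang-yaw+180)%360)-180,2),'tcp_sh',(Rs.T@(np.array(s['ee_pos'])[:2]-TS)*1000).round(1),round(float(s['ee_pos'][2])*1000,1),'tilt',R[:2,2].round(4),'F',np.round(s['contact_force'],1),'j',np.round(s['joint_positions'],0))
E
python3 -c "
from h import *
go(-86,-18,.0485,0)"
```

```text
t 0.725 shift [ 102.7 -286.3  182.6] turn -0.35 tcp_sh [-190.4 -303.6] 231.2 tilt [-0.0005 -0.    ] F [ 1.  -0.4  0.8] j [ 67.  13. -28. 110.   7.  58. -58.]
```

{"fn": "apply_moves", "kwargs": {"moves": [[18,-57,0,0,0,0,0],[18,-57,0,0,0,-0.4,0],[19,-57,0,0,0,0,0],[19,-57,0,0,0,0,0],[19,-57,0,0,0,0,0]]}}

```text
t: 1.35
ee_pos: [0.4577, -0.0786, 0.2313]
ee_rot: [[0.998, -0.066, 0.0], [-0.066, -0.998, -0.001], [0.0, 0.001, -1.0]]
contact_force: [1.4, -0.2, -1.1]
finger_gap: 1.0
grip_force: 0.0
```

```bash
python3 -c "
from h import *
go(-86,-18,.0485,0)"
```

```text
t 1.35 shift [ 11.7  -0.6 182.8] turn 0.22 tcp_sh [-97.7 -18.6] 231.3 tilt [ 0.0001 -0.0005] F [ 1.4 -0.2 -1.1] j [ 43.  11. -41. 114.   9.  58. -95.]
```

{"fn": "apply_moves", "kwargs": {"moves": [[3,0,55,0,0,0,0],[3,0,55,0,0,0.2,0],[2,0,40,0,0,0,0],[0,0,15,0,0,0,0],[0,0,10,0,0,0,0]]}}

```text
t: 1.98
ee_pos: [0.4657, -0.0807, 0.0561]
ee_rot: [[0.998, -0.069, 0.0], [-0.069, -0.998, 0.0], [0.0, -0.0, -1.0]]
contact_force: [-0.0, 0.1, -0.0]
finger_gap: 0.999
grip_force: 0.0
```

{"fn": "apply_moves", "kwargs": {"moves": [[0,0,3,0,0,0,0],[0,0,2,0,0,0,0],[0,0,2,0,0,0,0],[0,0,1,0,0,0,0],[0,0,0,0,0,0,0]]}}

```text
t: 2.6
ee_pos: [0.4656, -0.0809, 0.0485]
ee_rot: [[0.998, -0.069, 0.0], [-0.069, -0.998, -0.0], [0.0, 0.0, -1.0]]
contact_force: [0.8, -0.1, 0.3]
finger_gap: 1.002
grip_force: 0.0
```

```bash
python3 -c "
from h import *
go(-86,-18,.0485,0)
im=viewer.grab_frame('scene')[170:270,150:310,::-1];cv2.imwrite('pics/s1.png',cv2.resize(im,None,fx=5,fy=5,interpolation=cv2.INTER_CUBIC))"
```

```text
t 2.6 shift [ 3.7 -2.3 -0. ] turn 0.04 tcp_sh [-89.7 -20.3] 48.5 tilt [ 0.0003 -0.0002] F [ 0.8 -0.1  0.3] j [  34.   29.  -32.  121.   26.   37. -110.]
```

View pics/s1.png

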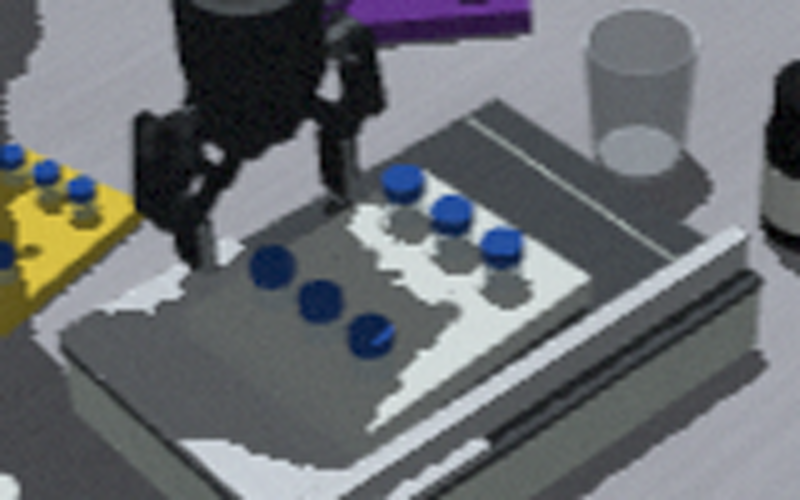

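The fingers straddle the plate's -x edge (tips near (205,262) and (345,200)), low and free of contact. Next I push toward the fence.

{"fn": "apply_moves", "kwargs": {"moves": [[5,0,0,0,0,0,0],[5,0,0,0,0,0,0],[5,0,0,0,0,0,0],[4,0,0,0,0,0,0],[4,0,0,0,0,0,0]]}}

```text
t: 3.28
ee_pos: [0.4874, -0.0817, 0.048]
ee_rot: [[0.998, -0.068, -0.002], [-0.068, -0.998, 0.0], [-0.002, -0.0, -1.0]]
contact_force: [-2.7, 1.9, 1.8]
finger_gap: 0.999
grip_force: 2.0
```

{"fn": "apply_moves", "kwargs": {"moves": [[1,0,0,0,0,0,0],[1,0,0,0,0,0,0],[1,0,0,0,0,0,0],[0.5,0,0,0,0,0,0],[0.5,0,0,0,0,0,0]]}}

```text
t: 3.9
ee_pos: [0.4924, -0.083, 0.0483]
ee_rot: [[0.998, -0.069, -0.0], [-0.069, -0.998, -0.0], [-0.0, 0.0, -1.0]]
contact_force: [-2.0, 1.2, -1.7]
finger_gap: 0.999
grip_force: 1.0
```

{"fn": "apply_moves", "kwargs": {"moves": [[0.5,0,0,0,0,0,0],[0.5,0,0,0,0,0,0],[0.5,0,0,0,0,0,0],[0.5,0,0,0,0,0,0],[0.5,0,0,0,0,0,0]]}}

```text
t: 4.53
ee_pos: [0.495, -0.0828, 0.0483]
ee_rot: [[0.998, -0.069, 0.0], [-0.069, -0.998, -0.0], [0.0, 0.0, -1.0]]
contact_force: [-2.4, 0.1, -2.3]
finger_gap: 1.002
grip_force: 1.1
```

{"fn": "apply_moves", "kwargs": {"moves": [[0.5,0,0,0,0,0,0],[0.5,0,0,0,0,0,0],[0.5,0,0,0,0,0,0],[0.5,0,0,0,0,0,0],[0,0,0,0,0,0,0]]}}

```text
t: 5.15
ee_pos: [0.4958, -0.0828, 0.0483]
ee_rot: [[0.998, -0.069, -0.002], [-0.069, -0.998, -0.0], [-0.002, 0.0, -1.0]]
contact_force: [-6.5, 0.5, 2.8]
finger_gap: 1.0
grip_force: 3.0
```

```bash
python3 -c "
from h import *
go(-86,-18,.0485,0)
im=viewer.grab_frame('scene')[170:270,150:310,::-1];cv2.imwrite('pics/s2.png',cv2.resize(im,None,fx=5,fy=5,interpolation=cv2.INTER_CUBIC))"
```

```text
t 5.15 shift [-26.5  -2.1  -0.2] turn 0.05 tcp_sh [-59.5 -20.1] 48.3 tilt [-0.0021 -0.0001] F [-6.5  0.5  2.8] j [  32.   31.  -32.  117.   26.   39. -110.]
```

View pics/s2.png

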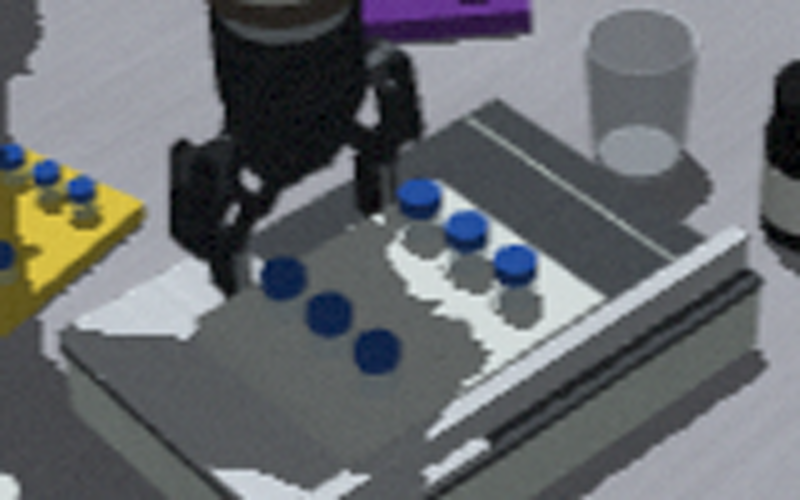

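Force is rising and the plate's +x edge now lies against the fence (its corner at (605,298)). I'll press a little more for flushness.

{"fn": "apply_moves", "kwargs": {"moves": [[0.7,0,0,0,0,0,0],[0.7,0,0,0,0,0,0],[0.6,0,0,0,0,0,0],[0,0,0,0,0,0,0],[0,0,0,0,0,0,0]]}}

```text
t: 5.82
ee_pos: [0.4958, -0.0829, 0.0481]
ee_rot: [[0.998, -0.069, -0.006], [-0.069, -0.998, -0.001], [-0.006, 0.001, -1.0]]
contact_force: [-10.9, 1.8, 9.2]
finger_gap: 0.999
grip_force: 5.7
```

{"fn": "apply_moves", "kwargs": {"moves": [[-8,0,0,0,0,0,0],[-10,0,0,0,0,0,0],[0,0,-45,0,0,0,0],[0,0,-55,0,0,0,0],[0,0,-10,0,0,8,0]]}}

```text
t: 6.45
ee_pos: [0.4839, -0.0821, 0.1621]
ee_rot: [[0.978, -0.21, 0.008], [-0.21, -0.978, -0.002], [0.008, 0.0, -1.0]]
contact_force: [0.5, -0.2, -0.1]
finger_gap: 1.0
grip_force: 0.0
```

```bash
python3 -c "
from h import *
go(16,-126,.0485,90);go(16,-126,.0485,-90)"
```

```text
t 6.45 shift [100.5  92.4 114.4] turn -98.13 tcp_sh [-71.4 -20.2] 162.1 tilt [ 0.0079 -0.0018] F [ 0.5 -0.2 -0.1] j [  38.   19.  -37.  115.   15.   50. -109.]
t 6.45 shift [100.5  92.4 114.4] turn 81.87 tcp_sh [-71.4 -20.2] 162.1 tilt [ 0.0079 -0.0018] F [ 0.5 -0.2 -0.1] j [  38.   19.  -37.  115.   15.   50. -109.]
```

{"fn": "apply_moves", "kwargs": {"moves": [[0,0,0,0,0,-10,0],[0,0,0,0,0,-10,0],[0,0,0,0,0,-10,0],[0,0,0,0,0,-10,0],[0,0,0,0,0,-10,0]]}}

```text
t: 7.08
ee_pos: [0.4813, -0.082, 0.1586]
ee_rot: [[0.784, 0.621, 0.002], [0.621, -0.784, -0.001], [0.001, 0.001, -1.0]]
contact_force: [0.4, 0.7, 0.3]
finger_gap: 1.001
grip_force: 0.0
```

{"fn": "apply_moves", "kwargs": {"moves": [[0,0,0,0,0,-10,0],[0,0,0,0,0,-10,0],[0,0,0,0,0,-10,0],[0,0,0,0,0,-10,0],[0,0,0,0,0,-8,0]]}}

```text
t: 7.7
ee_pos: [0.4813, -0.082, 0.1585]
ee_rot: [[0.064, 0.998, 0.002], [0.998, -0.064, -0.0], [-0.0, 0.002, -1.0]]
contact_force: [-0.3, -0.0, -0.2]
finger_gap: 0.998
grip_force: 0.0
```

```bash
python3 -c "
from h import *
go(16,-126,.0485,90)"
```

```text
t 7.7 shift [-106.2   89.2  110.2] turn 0.33 tcp_sh [-74.  -20.3] 158.5 tilt [ 0.0016 -0.0004] F [-0.3 -0.  -0.2] j [ 55.  27. -59. 115.  28.  54. -23.]
```

{"fn": "apply_moves", "kwargs": {"moves": [[-27,22,0,0,0,0.3,0],[-27,22,0,0,0,0,0],[-27,22,0,0,0,0,0],[-25,23,0,0,0,0,0],[0,0,0,0,0,0,0]]}}

```text
t: 8.32
ee_pos: [0.5633, -0.1971, 0.1582]
ee_rot: [[0.079, 0.997, 0.002], [0.997, -0.079, -0.001], [-0.0, 0.002, -1.0]]
contact_force: [-0.5, 0.4, -0.1]
finger_gap: 1.001
grip_force: 0.0
```

```bash
python3 -c "
from h import *
go(16,-126,.0485,90)
im=viewer.grab_frame('top')[134:228,208:340,::-1]
cv2.imwrite('pics/t2.png',cv2.resize(im,None,fx=6,fy=6,interpolation=cv2.INTER_CUBIC))"
```

```text
t 8.325 shift [ 3.400e+00 -1.000e-01  1.097e+02] turn -0.5 tcp_sh [  15.8 -129.4] 158.2 tilt [ 0.002  -0.0006] F [-0.5  0.4 -0.1] j [ 55.  36. -53. 100.  33.  61. -14.]
```

View pics/t2.png

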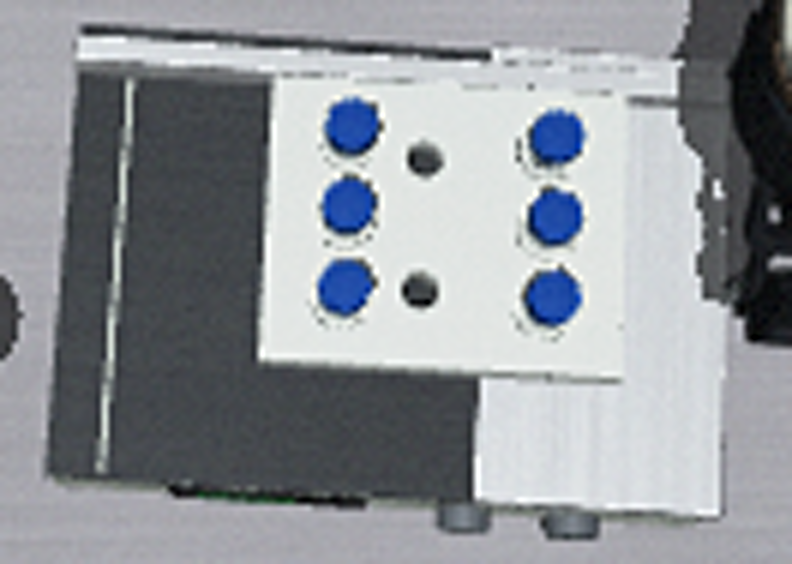

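The plate is flush and parallel with the fence (lower edge (262,360)–(622,380)) and its -y edge is free. I descend behind it.

{"fn": "apply_moves", "kwargs": {"moves": [[0,0,40,0,0,-0.5,0],[0,0,35,0,0,0,0],[0,0,20,0,0,0,0],[0,0,8,0,0,0,0],[0,0,6,0,0,0,0]]}}

```text
t: 9.0
ee_pos: [0.5627, -0.1938, 0.0499]
ee_rot: [[0.065, 0.998, 0.001], [0.998, -0.065, -0.0], [-0.0, 0.001, -1.0]]
contact_force: [1.2, -0.0, -0.5]
finger_gap: 1.002
grip_force: 0.0
```

```bash
python3 -c "
from h import *
go(16,-20,.0485,90)"
```

```text
t 9.0 shift [106.1   1.5   1.4] turn 0.27 tcp_sh [  15.  -126.1] 49.9 tilt [ 0.0014 -0.0002] F [ 1.2 -0.  -0.5] j [ 51.  44. -47. 103.  41.  51. -19.]
```

{"fn": "apply_moves", "kwargs": {"moves": [[5,0,1,0,0,0.3,0],[5,0,0.5,0,0,0,0],[5,0,0,0,0,0,0],[5,0,0,0,0,0,0],[5,0,0,0,0,0,0]]}}

```text
t: 9.62
ee_pos: [0.564, -0.1711, 0.0483]
ee_rot: [[0.072, 0.997, 0.0], [0.997, -0.072, -0.003], [-0.003, 0.001, -1.0]]
contact_force: [-0.9, -5.4, 3.0]
finger_gap: 1.001
grip_force: 2.6
```

{"fn": "apply_moves", "kwargs": {"moves": [[4,0,0,0,0,0,0],[4,0,0,0,0,0,0],[4,0,0,0,0,0,0],[4,0,0,0,0,0,0],[4,0,0,0,0,0,0]]}}

```text
t: 10.25
ee_pos: [0.5655, -0.1508, 0.0483]
ee_rot: [[0.072, 0.997, 0.001], [0.997, -0.072, -0.002], [-0.002, 0.001, -1.0]]
contact_force: [0.5, -4.5, 3.3]
finger_gap: 0.999
grip_force: 2.5
```

{"fn": "apply_moves", "kwargs": {"moves": [[4,0,0,0,0,0,0],[4,0,0,0,0,0,0],[3,0,0,0,0,0,0],[3,0,0,0,0,0,0],[3,0,0,0,0,0,0]]}}

```text
t: 10.88
ee_pos: [0.5666, -0.1335, 0.0482]
ee_rot: [[0.072, 0.997, 0.001], [0.997, -0.072, -0.002], [-0.002, 0.001, -1.0]]
contact_force: [-0.2, -5.8, 3.7]
finger_gap: 0.996
grip_force: 2.7
```

```bash
python3 -c "
from h import *
go(16,-47,.0485,90)
im=viewer.grab_frame('scene')[170:270,150:310,::-1];cv2.imwrite('pics/s3.png',cv2.resize(im,None,fx=5,fy=5,interpolation=cv2.INTER_CUBIC))"
```

```text
t 10.875 shift [18.8  1.2 -0.3] turn -0.12 tcp_sh [ 14.8 -65.8] 48.2 tilt [ 0.0005 -0.0019] F [-0.2 -5.8  3.7] j [ 45.  43. -47. 105.  41.  50. -26.]
```

View pics/s3.png

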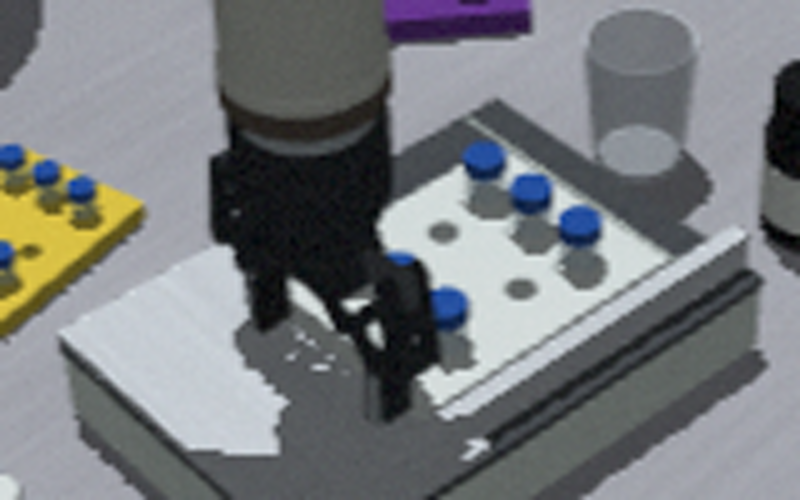

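The carrier is flush with the fence and its +y edge is about 19 mm short of the line. I continue more slowly.

{"fn": "apply_moves", "kwargs": {"moves": [[3,0,0,0,0,0,0],[3,0,0,0,0,0,0],[2,0,0,0,0,0,0],[2,0,0,0,0,0,0],[2,0,0,0,0,0,0]]}}

```text
t: 11.55
ee_pos: [0.5675, -0.1215, 0.0482]
ee_rot: [[0.072, 0.997, 0.0], [0.997, -0.072, -0.002], [-0.002, 0.001, -1.0]]
contact_force: [0.6, -6.1, 3.5]
finger_gap: 1.003
grip_force: 2.8
```

{"fn": "apply_moves", "kwargs": {"moves": [[1,0,0,0,0,0,0],[1,0,0,0,0,0,0],[1,0,0,0,0,0,0],[1,0,0,0,0,0,0],[1,0,0,0,0,0,0]]}}

```text
t: 12.18
ee_pos: [0.5674, -0.1142, 0.0477]
ee_rot: [[0.07, 0.998, -0.0], [0.998, -0.07, 0.001], [0.001, -0.0, -1.0]]
contact_force: [0.8, -3.3, 1.1]
finger_gap: 1.0
grip_force: 1.5
```

{"fn": "apply_moves", "kwargs": {"moves": [[0.5,0,0,0,0,0,0],[0.5,0,0,0,0,0,0],[0.5,0,0,0,0,0,0],[0.5,0,0,0,0,0,0],[0,0,0,0,0,0,0]]}}

```text
t: 12.8
ee_pos: [0.5677, -0.1133, 0.0478]
ee_rot: [[0.071, 0.997, 0.0], [0.997, -0.071, 0.0], [0.0, 0.0, -1.0]]
contact_force: [-0.4, -3.2, -0.9]
finger_gap: 1.0
grip_force: 1.4
```

```bash
python3 -c "
from h import *
go(16,-47,.0485,90)"
```

```text
t 12.8 shift [-1.5  1.6 -0.7] turn -0.06 tcp_sh [ 14.4 -45.5] 47.8 tilt [0.0001 0.    ] F [-0.4 -3.2 -0.9] j [ 44.  43. -47. 106.  41.  50. -28.]
```

The force dropped and progress slowed, so the carrier has possibly seated. I back off, lift and look.

{"fn": "apply_moves", "kwargs": {"moves": [[-10,0,0,0,0,0,0],[-20,0,0,0,0,0,0],[-20,0,-10,0,0,0,0],[-20,0,-50,0,0,0,0],[-20,0,-60,0,0,0,0]]}}

```text
t: 13.42
ee_pos: [0.5598, -0.2046, 0.1672]
ee_rot: [[0.072, 0.997, -0.003], [0.997, -0.072, 0.002], [0.002, -0.003, -1.0]]
contact_force: [1.0, -0.7, 0.1]
finger_gap: 1.005
grip_force: 0.0
```

```bash
python3 -c "
from h import *
a=viewer.grab_frame('top')[134:228,208:340,::-1];b=viewer.grab_frame('scene')[165:270,145:310,::-1]
cv2.imwrite('pics/f1.png',cv2.resize(a,None,fx=6,fy=6,interpolation=cv2.INTER_CUBIC))
cv2.imwrite('pics/f2.png',cv2.resize(b,None,fx=4.8,fy=4.8,interpolation=cv2.INTER_CUBIC))"
```

```text
(no output)
```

View pics/f1.png

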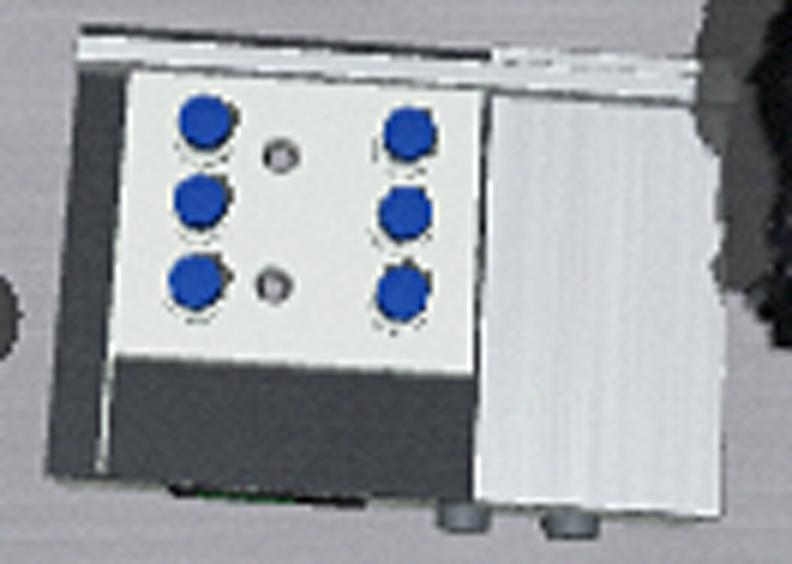

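View pics/f2.png

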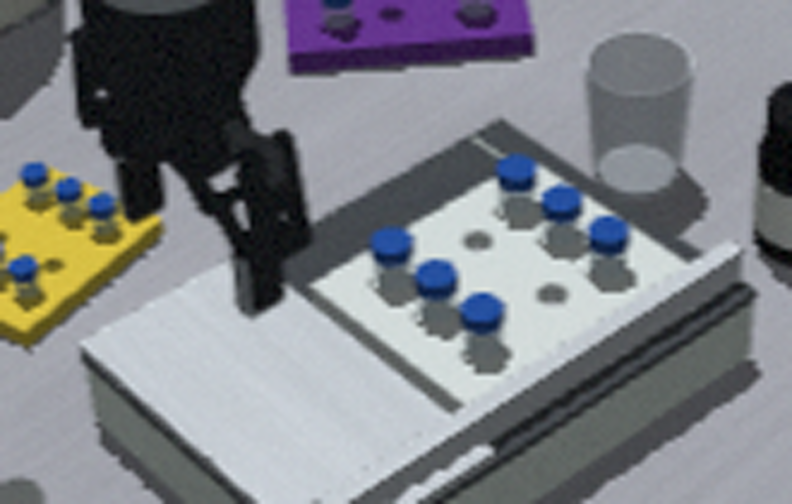

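Both pins show bright and centred in the holes, at (280,156) and (273,286). The +y edge lies on the line, the dark gap to the step is even, and the plate top is level with just under the ledge lip. The carrier is seated and the bystanders are unmoved, so I hand in.

```bash
python3 -c "
from h import *
print(ticket.finish_job())"
```

```text
the job is handed in; nothing more can be done
None
```

The carrier was pushed home and the job is handed in at about 13.5 s on the clock: in the last pictures both holes are over their pins, the plate looks flat on the deck, and the arm is clear of everything; the hand-in returned no verdict.

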